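# Put the socket set back on its rail in order of size

### The arm

A 6-joint arm with a two-finger parallel gripper is mounted at the origin on a cart in front of the work surface, level with it; the furniture and walls round the work are solid. World frame = base frame: x ahead of the robot, y to its left, z up, the work surface at z = 0. Lengths are in m, angles in rad, forces in N, time in s.
With the tool pointing down it reaches from about 0.35 to 0.775 m from the base axis. Payload 5.5 kg.
Tool frame: the origin (TCP) lies on the centre line of the jaws, within the pads' length; the fingertips stand 11 mm ahead of it and the grasp point (between the pads) lies 8 mm behind it; z points along the fingers, y is the line along which they close (so a half turn about z gives the same grasp; the last joint's range is limited). The gripper opens to 85 mm and grips with 20 to 120 N. Pads are 22 mm wide; open, the fingers measure 114 mm over their backs; the gripper's body (76 mm by 85 mm) begins 54 mm behind the grasp point. The pads swing forward as they close: fully open they stand 13 mm farther back than shut.
Start: joints at [1.087, 0.313, 0.046, 1.304, 0, 1.431], TCP at [0.194, 0.541, 0.242] pointing down, gripper open.
Joint ranges: [-2.76, 2.76], [-0.86, 1.69], [-1.03, 1.26], [-2.2, 2.34], [-1.47, 1.5], [-3.14, 3.14]. Speed limits (rad/s): [2.57, 2.57, 3.14, 3.14, 3.14, 3.14].

### API

Orientations are given as a unit quaternion [w, x, y, z].
In Python, from workcell import get_state, eyes, env gives the robot as it stands.
- The arm moves only by the shell command python3 -m inch 'ROWS' [OPENING] [FORCE]. ROWS is JSON, one flat list of numbers, 4 for each row, row after row: the shift along the tool's x, y, z in cm, then the turn about the tool's z in rad. A call has exactly 5 rows; each row shifts and turns the commanded pose from where the row before left it, along the tool's axes as they then stand; what a row does not reach is not made up. A row lasts 1/12 s, in which the tool goes at most 41.7 mm and 7.16 degrees, less where a joint would pass 70% of its speed; a pose out of reach is approached as far as the arm can. A call is refused whole if a number of a shift passes 4.17 or a number of a turn 0.125, either way. A call with a gripper value outside its range is refused whole. OPENING is the opening, from -1 (shut) to 1 (fully open), set as the call begins (- or left out, the last holds). The fingers move at their own pace and stop on an object; FORCE is the grip in N (left out, the last holds). Time passes only in rows, so rows that do not move let the fingers close, or fill a call up. It gives the time, the measured TCP pose, the force, the opening and the grip force at its end, in the units of the state.
- get_state(): the state, without advancing time (a new reading comes with each control period).
- eyes.read_camera(name): name is "scene" or "top"; returns the picture (400x640x3 uint8, red, green, blue); there is no depth.
- eyes.camera_info(name): a dict with "fovy" (degrees; the focal length in pixels is half the picture's height over the tangent of half this angle, whatever the lens; pixels are square), "cx", "cy" (the principal point, pixels), "xyz" and "orientation" of the camera in the world. Camera axes: x right, y down, z forward; pixel columns grow to the right and rows downward; lengths in m; the calibration is good to about 2 mm. A picture is of the moment at which its call begins. camera_info takes no time and is no camera call.
- env.hand_in(): hands the job in; it is judged then, once.
The state is a dict: "clock": time; "joint_pos": joint angles; "qvel": joint speeds; "tau": joint torques, N m; "tcp_pos": TCP position; "orientation": TCP orientation; "wrist_force": force on the tool from outside, world axes, zero at the start; "ft_torque": the same for the moment, N m; "finger_gap": finger opening in m; "grip_force": force on a finger pad.
Only numpy, scipy, OpenCV 4.12 (cv2) and the standard library are available. Lean on these libraries where they do the work, as an engineer would, in place of code of your own. Each camera call takes 0.05 s, during which the arm holds its last target. There are 200 camera calls.

### The job

Put the four loose sockets back on the socket rail in order of size, so that a missing one shows at a glance: each stands mouth down over its own stud, the smallest socket on the thinnest stud and so on up to the largest socket on the thickest stud. Leave all four let go and standing upright, fully down on the bar.

Things in the scene. Friction and masses are not known exactly. Their poses are not given: they have to be found in the camera images.
- rail: Socket rail: a dark steel flat bar with red end caps lying fixed on the bench, 286 mm long, 62 mm wide, its top face 10 mm above the bench. Four upright steel studs of graded thickness stand in one line along it, 70 mm apart. Origin: centre of its underside; its y axis runs along the bar towards the end with the thinnest stud, z up. It may lie at any yaw.
- stud_8: The thinnest stud of the rail: round, 8 mm in diameter, 20 mm high, rounded tip, fixed at y = +105 mm of the rail. Origin: centre of its foot, at the level of the rail's top face; axes as the rail's.
- stud_14: The second thinnest stud of the rail: round, 14 mm in diameter, 20 mm high, rounded tip, fixed at y = +35 mm of the rail. Origin: centre of its foot, at the level of the rail's top face; axes as the rail's.
- stud_20: The second thickest stud of the rail: round, 20 mm in diameter, 20 mm high, rounded tip, fixed at y = -35 mm of the rail. Origin: centre of its foot, at the level of the rail's top face; axes as the rail's.
- stud_26: The thickest stud of the rail: round, 26 mm in diameter, 20 mm high, rounded tip, fixed at y = -105 mm of the rail. Origin: centre of its foot, at the level of the rail's top face; axes as the rail's.
- socket_33_mid (a point): The smallest socket: round bright steel drive socket (spanner insert) standing on the bench with its open mouth down; 33 mm outside diameter over its whole height of 46 mm; on top a 19 mm square drive hole; mouth below 24 mm across and 30 mm deep, so it slips over its stud with 8 mm to spare all round. Loose, about 0.2 kg. Point: on its axis, half-way up (23 mm above its foot); z axis up when it stands as at the start.
- socket_40_mid (a point): The second smallest socket: round bright steel drive socket (spanner insert) standing on the bench with its open mouth down; 40 mm outside diameter over its whole height of 50 mm; on top a 19 mm square drive hole; mouth below 30 mm across and 30 mm deep, so it slips over its stud with 8 mm to spare all round. Loose, about 0.3 kg. Point: on its axis, half-way up (25 mm above its foot); z axis up when it stands as at the start.
- socket_48_mid (a point): The second largest socket: round bright steel drive socket (spanner insert) standing on the bench with its open mouth down; 48 mm outside diameter over its whole height of 54 mm; on top a 19 mm square drive hole; mouth below 36 mm across and 30 mm deep, so it slips over its stud with 8 mm to spare all round. Loose, about 0.4 kg. Point: on its axis, half-way up (27 mm above its foot); z axis up when it stands as at the start.
- socket_56_mid (a point): The largest socket: round bright steel drive socket (spanner insert) standing on the bench with its open mouth down; 56 mm outside diameter over its whole height of 58 mm; on top a 19 mm square drive hole; mouth below 42 mm across and 30 mm deep, so it slips over its stud with 8 mm to spare all round. Loose, about 0.6 kg. Point: on its axis, half-way up (29 mm above its foot); z axis up when it stands as at the start.
Not all that is in view belongs to the job. Leave any orange or red look-alike of the part that bears socket_33_mid alone.

How it is judged:
At the end, for the whole second after the job is handed in: Each socket is over its own stud (33 mm socket on the 8 mm stud, 40 on 14, 48 on 20, 56 on 26): axis within 12 mm of the stud's, centre within 4 mm of the height it has when its foot rests on the bar, mouth down and upright within 0.12 rad, at rest and not touched by the fingers (horizontal distance between socket_33_mid and stud_8 below 0.012 m and z of socket_33_mid in the frame of rail between 0.029 and 0.037 m and angle between each of socket_33_mid, socket_40_mid, socket_48_mid, socket_56_mid's own z axis and vertical below 0.12 rad and linear speed of each of socket_33, socket_40, socket_48, socket_56 below 0.02 m/s and angular speed of each of socket_33, socket_40, socket_48, socket_56 below 0.2 rad/s and contact force between each of socket_33, socket_40, socket_48, socket_56 and the fingers below 0.1 N and horizontal distance between socket_40_mid and stud_14 below 0.012 m and z of socket_40_mid in the frame of rail between 0.031 and 0.039 m and horizontal distance between socket_48_mid and stud_20 below 0.012 m and z of socket_48_mid in the frame of rail between 0.033 and 0.041 m and horizontal distance between socket_56_mid and stud_26 below 0.012 m and z of socket_56_mid in the frame of rail between 0.035 and 0.043 m).
It also fails if it takes over 106 s, if anything falls off the work surface, if the arm or the gripper's body presses on something with over 40 N, if the wrist force passes 120 N, or if a joint passes its speed limit or range.

## Working session

There is one attempt and no reset: what is moved stays moved. The work goes in short steps, Python scripts to look and compute and a shell command to move; the robot and the scene stay as the last step left them, time stands still between calls to the robot, and variables do not carry over. Pictures are saved under pics/ and viewed, at most 14 in all, crops included, and the job is handed in when it is done.

```bash
ls; mkdir -p pics
python3 - <<'E'
from workcell import get_state, eyes, env
import cv2
s=get_state(); print(s)
for n in("scene","top"):
    cv2.imwrite(f"pics/{n}0.png",eyes.read_camera(n)[:,:,::-1]); print(eyes.camera_info(n))
E
```

```text
pics
{'clock': 0.0, 'joint_pos': array([1.08740834e+00, 3.13991394e-01, 4.49847855e-02, 1.30362186e+00,
       2.67351205e-05, 1.43118525e+00]), 'qvel': array([1.29028462e-03, 2.54293013e-04, 9.43965017e-05, 1.68889318e-05,
       3.70524305e-04, 3.19174369e-04]), 'tau': array([-1.51977233e-04, -4.80628610e+01,  2.98532671e+01,  1.93828595e-02,
       -1.00090620e-04, -1.27066528e-06]), 'tcp_pos': array([0.19357571, 0.54090899, 0.24141637]), 'orientation': array([-2.93486989e-04,  1.71043216e-01,  9.85263101e-01, -8.67886586e-04]), 'wrist_force': array([ 0.32861278, -0.70707947,  0.51636291]), 'ft_torque': array([0.00813896, 0.01995195, 0.03376596]), 'grip_force': 0.0, 'finger_gap': 0.08550938976992006}
{'fovy': 42.63436223002086, 'cx': 323.09486050426835, 'cy': 205.68472856231685, 'xyz': array([0.07978231, 0.93815164, 0.89533906]), 'orientation': array([ 0.10060911, -0.20197363,  0.88620031, -0.40463992])}
{'fovy': 54.04051797040802, 'cx': 316.31460385168185, 'cy': 195.72313259704285, 'xyz': array([0.41977407, 0.03927977, 1.11029909]), 'orientation': array([-0.04364563,  0.70717125, -0.70519813,  0.02644763])}
```

View pics/scene0.png

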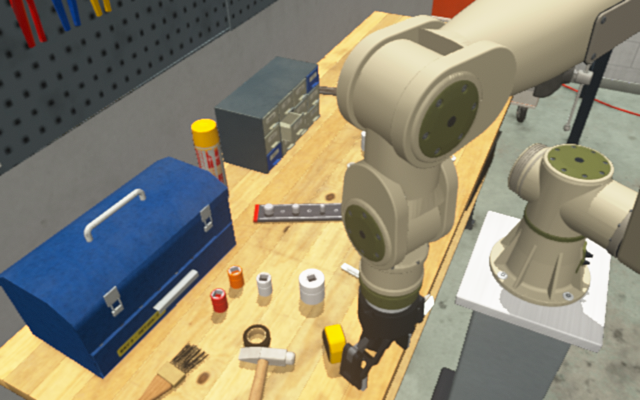

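View pics/top0.png

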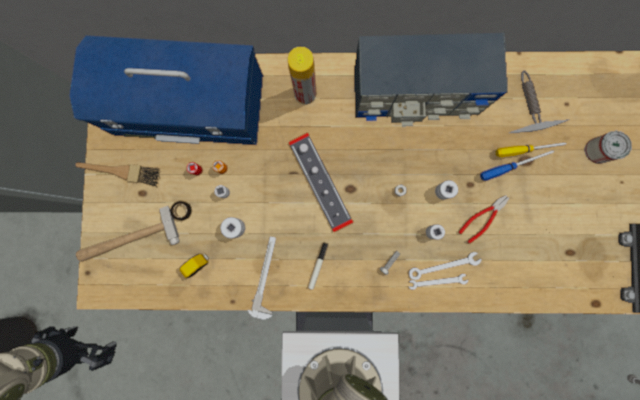

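The top view shows the rail from (300,140) to (342,224) with its thick stud at the upper left. The candidates are the bright items at (221,192), (231,229), (400,190), (447,189) and (436,232). The red (193,168) and orange (219,167) ones are look-alikes to leave alone. I'll enlarge to confirm.

```bash
cat > h.py <<'E'
import numpy as np, cv2
from scipy.spatial.transform import Rotation as R
from workcell import get_state, eyes, env
def cam(n):
    c=eyes.camera_info(n); q=c["orientation"]
    return c,R.from_quat([q[1],q[2],q[3],q[0]]).as_matrix(),200/np.tan(np.radians(c["fovy"]/2))
def px2w(n,u,v,z):
    c,M,f=cam(n); d=M@np.array([(u-c["cx"])/f,(v-c["cy"])/f,1.]); o=np.array(c["xyz"])
    return o+d*(z-o[2])/d[2]
def ray(n,u,v):
    c,M,f=cam(n); d=M@np.array([(u-c["cx"])/f,(v-c["cy"])/f,1.]); return np.array(c["xyz"]),d/np.linalg.norm(d)
def w2px(n,p):
    c,M,f=cam(n); q=M.T@(np.array(p)-c["xyz"]); return c["cx"]+f*q[0]/q[2],c["cy"]+f*q[1]/q[2]
def tri(a,b):  # a=(name,u,v)
    (o1,d1),(o2,d2)=ray(*a),ray(*b)
    t=np.linalg.lstsq(np.c_[d1,-d2],o2-o1,rcond=None)[0]
    return (o1+d1*t[0]+o2+d2*t[1])/2, np.linalg.norm(o1+d1*t[0]-o2-d2*t[1])
E
python3 - <<'E'
import cv2,numpy as np
t=cv2.imread("pics/top0.png")
f=lambda x0,y0,w,h,k:cv2.resize(t[y0:y0+h,x0:x0+w],None,fx=k,fy=k,interpolation=cv2.INTER_CUBIC)
a=f(180,150,80,100,5);b=f(385,160,80,100,5)
cv2.imwrite("pics/crop1.png",np.hstack([a,b]))
cv2.imwrite("pics/crop2.png",f(280,125,80,115,5))
E
```

```text
(no output)
```

View pics/crop1.png

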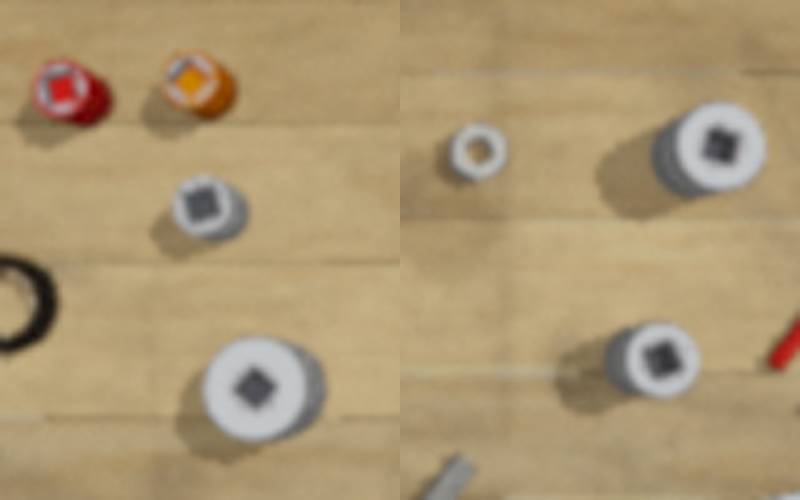

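View pics/crop2.png

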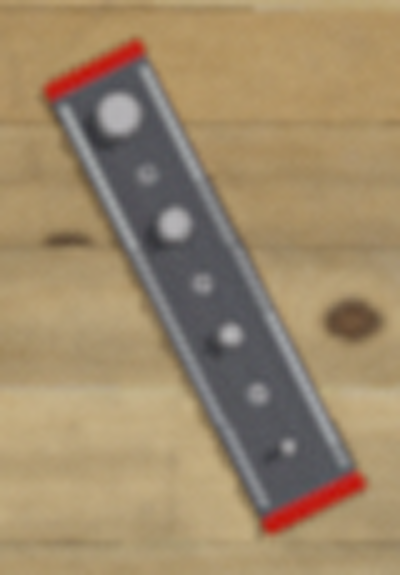

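Crop 1 (bright steel, mouth down) gives these by top diameter:
- 33 mm at (220.5,191)
- 56 mm at (230.8,227.5)
- 48 mm at (449,189)
- 40 mm at (437,232)

The small ring at (400,190) is a flat nut, and red and orange are the look-alikes. Crop 2 shows the stud tops running from (303.5,147.5), the thickest, to (337.5,214), the thinnest.

Run:
```python
import cv2
s=cv2.imread("pics/scene0.png")
cv2.imwrite("pics/crop3.png",cv2.resize(s[190:320,200:350],None,fx=4.5,fy=4.5,interpolation=cv2.INTER_CUBIC))
from h import *
T={'33':(220.4,190.9,.046),'56':(230.6,227.5,.058),'48':(448.9,189.1,.054),'40':(436.9,231.9,.05)}
for k,(u,v,z) in T.items(): print(k,px2w("top",u,v,z).round(4))
for k,x,y in(('26',118,115),('20',174,224),('14',230,335),('8',289,446)):
    print(k,px2w("top",280+x/5-.4,125+y/5-.4,.03).round(4))
for x,y in((45,92),(140,42),(268,532),(365,482)): print('corner',px2w("top",280+x/5-.4,125+y/5-.4,.010).round(4))
```

```text
33 [0.5386 0.3291 0.046 ]
56 [0.4382 0.2954 0.058 ]
48 [ 0.5433 -0.2915  0.054 ]
40 [ 0.4286 -0.2575  0.05  ]
26 [0.6629 0.1032 0.03  ]
20 [0.601  0.0714 0.03  ]
14 [0.5388 0.0401 0.03  ]
8 [0.4773 0.0075 0.03  ]
corner [0.6808 0.1463 0.01  ]
corner [0.7099 0.092  0.01  ]
corner [0.4303 0.0187 0.01  ]
corner [ 0.4584 -0.0355  0.01  ]
```

View pics/crop3.png

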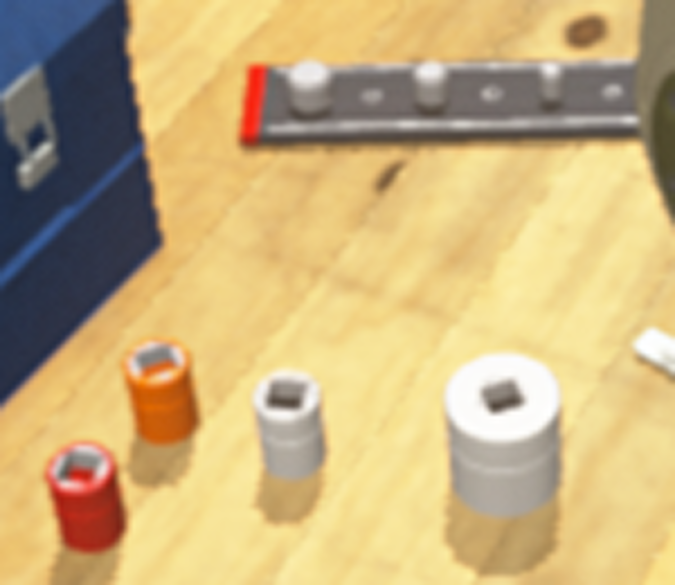

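Crop 3 of the scene view shows the tops of the 33 at about (264,277.5) and the 56 at (311.5,278). The stud tips are at about (268.5,205.5), (295,205) and (321.5,205). I'll triangulate against the top view.

```bash
cat >> h.py <<'E'
def go(x,y,z,yaw=None):
    """delta in tool axes (cm) and turn about tool z to put TCP at x,y,z with tool y axis at yaw deg (mod 180)"""
    s=get_state(); q=s["orientation"]; M=R.from_quat([q[1],q[2],q[3],q[0]]).as_matrix()
    ya=np.degrees(np.arctan2(M[1,1],M[0,1]))
    print("t%.1f"%s["clock"],"tcp",s["tcp_pos"].round(4),"yaw %.1f"%ya,"gap %.4f"%s["finger_gap"],"tilt %.3f"%M[2,2])
    if yaw is not None:
        e=(ya-yaw+90)%180-90; print("turn %.3f"%np.radians(e))
    print("delta cm",(M.T@(np.array([x,y,z])-s["tcp_pos"])*100).round(2))
E
python3 - <<'E'
from h import *
k=4.5; o=lambda x,y:("scene",200+(x+.5)/k-.5,190+(y+.5)/k-.5)
for n,t,s in(('33',(220.4,190.9),(288,397)),('56',(230.6,227.5),(503,398)),('26',(303.2,147.6),(310,72)),('20',(314.4,169.4),(430,71)),('14',(325.6,191.6),(549,71))):
    p,e=tri(("top",*t),o(*s)); print(n,p.round(4),"miss",e.round(4))
print(np.degrees(np.arctan2(.1032-.0075,.6629-.4773)))
go(.5386,.3291,.12,117.3)
E
```

```text
33 [0.5379 0.3291 0.0447] miss 0.0017
56 [0.4373 0.2951 0.0579] miss 0.0019
26 [0.6614 0.1026 0.032 ] miss 0.0021
20 [0.6    0.071  0.0305] miss 0.002
14 [0.5384 0.0399 0.0286] miss 0.0011
27.27676338311368
t0.1 tcp [0.1936 0.541  0.2415] yaw 70.3 gap 0.0854 tilt -1.000
turn -0.820
delta cm [-39.62  -8.3   12.15]
```

Both views agree on heights and positions to within 2 mm. Next: turn the tool across the bar while descending.

```bash
python3 -m inch '[0,0,1.2,-0.082, 0,0,1.2,-0.082, 0,0,1.2,-0.082, 0,0,1.2,-0.082, 0,0,1.2,-0.082]' 1 60; python3 -m inch '[0,0,1.2,-0.082, 0,0,1.2,-0.082, 0,0,1.2,-0.082, 0,0,1.2,-0.082, 0,0,1.2,-0.082]' >/dev/null; python3 -c "
from h import *
go(.5383,.3291,.12,117.3)"
```

```text
clock: 0.52
tcp_pos: [0.1936, 0.5411, 0.1813]
orientation: [-0.0, -0.035, 0.999, -0.0]
wrist_force: [0.2, -1.3, 0.9]
finger_gap: 0.0852
grip_force: 0.0
t0.9 tcp [0.1937 0.541  0.1213] yaw 117.5 gap 0.0856 tilt -1.000
turn 0.004
delta cm [-20.78 -34.72   0.13]
```

```bash
python3 -m inch '[-1.39,-2.31,0,0, -1.39,-2.31,0,0, -1.39,-2.31,0,0, -1.39,-2.31,0,0, -1.39,-2.31,0,0]' >/dev/null; python3 -m inch '[-1.39,-2.31,0,0, -1.39,-2.31,0,0, -1.39,-2.31,0,0, -1.39,-2.31,0,0, -1.39,-2.31,0,0]' >/dev/null;  python3 -m inch '[-1.39,-2.31,0,0, -1.39,-2.31,0,0, -1.39,-2.31,0,0, -1.39,-2.31,0,0, -1.39,-2.31,0,0]' >/dev/null
python3 - <<'E'
from h import *
go(.5383,.3291,.025,117.3)
im=eyes.read_camera("scene"); im2=eyes.read_camera("top")
cv2.imwrite("pics/s1.png",im[:,:,::-1])
cv2.imwrite("pics/t1.png",im2[:,:,::-1])
E
```

```text
t2.2 tcp [0.5387 0.328  0.1217] yaw 117.3 gap 0.0852 tilt -1.000
turn -0.000
delta cm [-0.03  0.11  9.67]
```

View pics/s1.png

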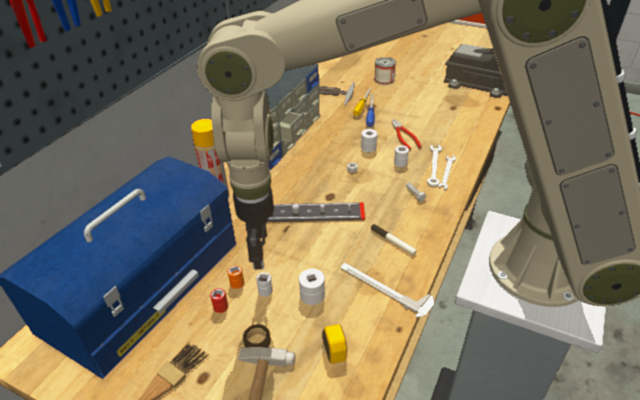

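The gripper hovers above the 33, aligned. The 48 at about (369,133) and the 40 at (401,150) are now visible too. Descend and grip.

```bash
python3 -m inch '[0,0.1,2,0, 0,0,2,0, 0,0,2,0, 0,0,2,0, 0,0,1.6,0]' ; python3 -m inch '[0,0,0,0, 0,0,0,0, 0,0,0,0, 0,0,0,0, 0,0,0,0]' -1 60;python3 -m inch '[0,0,0,0, 0,0,0,0, 0,0,0,0, 0,0,0,0, 0,0,0,0]'
python3 - <<'E'
from h import *
s=cv2.imread("pics/s1.png")
cv2.imwrite("pics/crop4.png",cv2.resize(s[115:225,250:430],None,fx=4,fy=4,interpolation=cv2.INTER_CUBIC))
go(.4773,.0075,.12,117.3)
E
```

```text
clock: 2.7
tcp_pos: [0.5359, 0.3299, 0.0244]
orientation: [-0.001, -0.236, 0.972, -0.0]
wrist_force: [-0.0, 0.5, 0.4]
finger_gap: 0.0852
grip_force: 0.0
clock: 3.12
tcp_pos: [0.5386, 0.3306, 0.0282]
orientation: [0.002, -0.236, 0.972, 0.0]
wrist_force: [0.4, 0.6, 0.3]
finger_gap: 0.0312
grip_force: 59.3
clock: 3.53
tcp_pos: [0.5387, 0.3305, 0.0281]
orientation: [0.002, -0.236, 0.972, 0.0]
wrist_force: [-0.4, 0.1, 6.1]
finger_gap: 0.0311
grip_force: 59.7
t3.5 tcp [0.5387 0.3305 0.0281] yaw 117.3 gap 0.0311 tilt -1.000
turn -0.000
delta cm [ 20.23 -25.89  -9.26]
```

View pics/crop4.png

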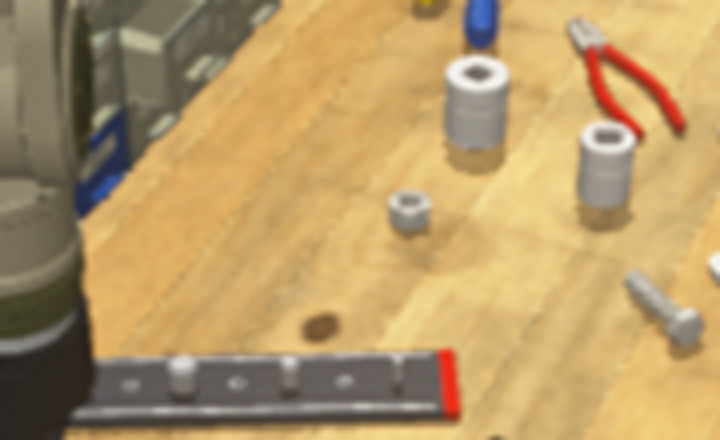

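The 33 is gripped. In crop 4 the 48's top is at (477,73), the 40's at (607,137) and the thinnest stud's tip at (398,358), all in crop pixels.

```bash
python3 -m inch '[0,0,-1.8,0, 0,0,-1.8,0, 0,0,-1.8,0, 0,0,-1.8,0, 0,0,-1.8,0]' ; python3 -m inch '[1.35,-1.73,0,0, 1.35,-1.73,0,0, 1.35,-1.73,0,0, 1.35,-1.73,0,0, 1.35,-1.73,0,0]' >/dev/null; python3 -m inch '[1.35,-1.73,0,0, 1.35,-1.73,0,0, 1.35,-1.73,0,0, 1.35,-1.73,0,0, 1.35,-1.73,0,0]' >/dev/null;python3 -m inch '[1.35,-1.73,0,0, 1.35,-1.73,0,0, 1.35,-1.73,0,0, 1.35,-1.73,0,0, 1.35,-1.73,0,0]' ; python3 -m inch '[0,0,0,0, 0,0,0,0, 0,0,0,0, 0,0,0,0, 0,0,0,0]' >/dev/null
python3 - <<'E'
from h import *
o=lambda x,y:("scene",250+(x+.5)/4-.5,115+(y+.5)/4-.5)
for n,t,s in(('48',(448.9,189.1),(477,73)),('40',(436.9,231.9),(607,137)),('8',(337.4,213.8),(398,358))):
    p,e=tri(("top",*t),o(*s)); print(n,p.round(4),"miss",e.round(4))
go(.4773,.0075,.07,117.3)
E
```

```text
clock: 3.95
tcp_pos: [0.5371, 0.3297, 0.117]
orientation: [-0.0, -0.236, 0.972, -0.0]
wrist_force: [0.2, 0.3, -2.1]
finger_gap: 0.0312
grip_force: 59.6
clock: 5.2
tcp_pos: [0.4759, 0.0055, 0.1164]
orientation: [-0.0, -0.236, 0.972, 0.0]
wrist_force: [-0.0, 1.1, -1.6]
finger_gap: 0.0312
grip_force: 59.7
48 [ 0.5426 -0.291   0.0562] miss 0.0009
40 [ 0.428  -0.2571  0.0523] miss 0.0013
8 [0.476  0.007  0.0302] miss 0.0028
t5.6 tcp [0.4766 0.0072 0.1163] yaw 117.4 gap 0.0317 tilt -1.000
turn 0.001
delta cm [-0.08 -0.01  4.63]
```

```bash
python3 -m inch '[0,0,1.6,0, 0,0,1.6,0, 0,0,1.6,0, 0,0,1.0,0, 0,0,1.0,0]'; python3 -m inch '[0,0,0.6,0, 0,0,0.3,0, 0,0,0,0, 0,0,0,0, 0,0,0,0]'
python3 - <<'E'
from h import *
s=eyes.read_camera("scene")[:,:,::-1];t=eyes.read_camera("top")[:,:,::-1]
f=lambda im,x,y:cv2.resize(im[y:y+100,x:x+100],None,fx=4,fy=4,interpolation=cv2.INTER_CUBIC)
cv2.imwrite("pics/c5.png",np.hstack([f(s,290,150),f(t,290,150)]))
go(.4773,.0075,.0385,117.3)
E
```

```text
clock: 6.03
tcp_pos: [0.4763, 0.0072, 0.0475]
orientation: [-0.0, -0.236, 0.972, 0.0]
wrist_force: [0.1, 0.1, -2.5]
finger_gap: 0.0314
grip_force: 59.9
clock: 6.45
tcp_pos: [0.4771, 0.0064, 0.0399]
orientation: [0.001, -0.236, 0.972, -0.0]
wrist_force: [-0.3, 0.8, -1.6]
finger_gap: 0.0309
grip_force: 59.9
t6.5 tcp [0.477  0.0064 0.0399] yaw 117.3 gap 0.0313 tilt -1.000
turn -0.000
delta cm [-0.07  0.09  0.14]
```

View pics/c5.png

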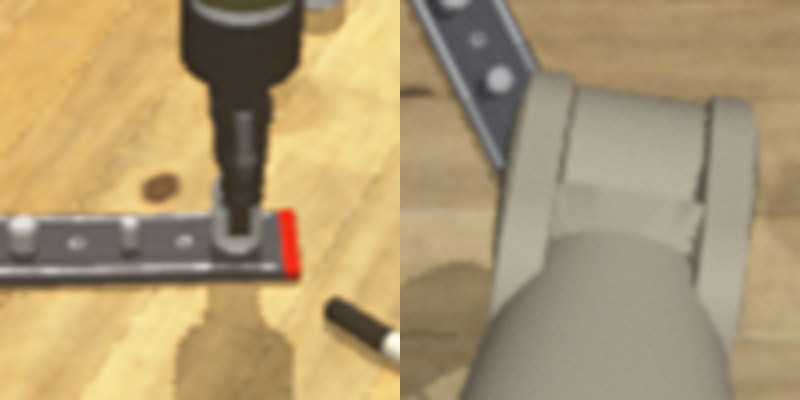

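The 33 sits over the thinnest stud, at (237,235) in the left crop. Release, lift, and go to the 40.

```bash
python3 -m inch '[0,0,0.15,0, 0,0,0,0, 0,0,0,0, 0,0,0,0, 0,0,0,0]'; python3 -m inch '[0,0,0,0, 0,0,0,0, 0,0,0,0, 0,0,0,0, 0,0,0,0]' 0.4; python3 -m inch '[0,0,-0.8,0, 0,0,-1.2,0, 0,0,-2,0, 0,0,-2,0, 0,0,-2,0]'>/dev/null; python3 -m inch '[1.65,-2.13,0,0, 1.65,-2.13,0,0, 1.65,-2.13,0,0, 1.65,-2.13,0,0, 1.65,-2.13,0,0]' >/dev/null; python3 -m inch '[1.65,-2.13,0,0, 1.65,-2.13,0,0, 1.65,-2.13,0,0, 1.65,-2.13,0,0, 1.65,-2.13,0,0]'>/dev/null;  python3 -m inch '[0,0,0,0, 0,0,0,0, 0,0,0,0, 0,0,0,0, 0,0,0,0]' >/dev/null
python3 - <<'E'
from h import *
s=eyes.read_camera("scene")[:,:,::-1];t=eyes.read_camera("top")[:,:,::-1]
f=lambda im,x,y:cv2.resize(im[y:y+100,x:x+100],None,fx=4,fy=4,interpolation=cv2.INTER_CUBIC)
cv2.imwrite("pics/c6.png",np.vstack([np.hstack([f(s,290,150),f(t,290,150)])[80:],np.hstack([f(s,350,100),f(t,390,180)])[:280]]))
go(.4283,-.2573,.028,117.3)
E
```

```text
clock: 6.97
tcp_pos: [0.477, 0.0064, 0.0381]
orientation: [0.0, -0.236, 0.972, -0.0]
wrist_force: [0.5, -0.6, 0.6]
finger_gap: 0.0312
grip_force: 60.1
clock: 7.38
tcp_pos: [0.4764, 0.0065, 0.0377]
orientation: [-0.0, -0.236, 0.972, 0.0]
wrist_force: [0.1, 0.1, 0.1]
finger_gap: 0.0598
grip_force: 0.0
t9.2 tcp [ 0.4277 -0.2576  0.1179] yaw 117.4 gap 0.0597 tilt -1.000
turn 0.001
delta cm [-0.06 -0.01  8.99]
```

View pics/c6.png

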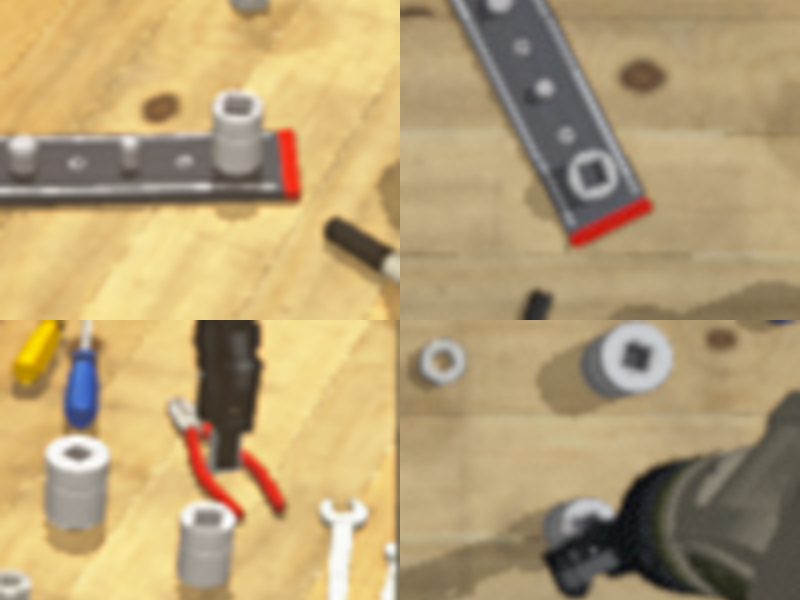

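The 33 stands upright and fully down on its stud, (593,175) in the top crop, and the gripper is over the 40. Descend and grip.

```bash
python3 -m inch '[0,0,2,0, 0,0,2,0, 0,0,2,0, 0,0,2,0, 0,0,1,0]' >/dev/null; python3 -m inch '[0,0,0,0, 0,0,0,0, 0,0,0,0, 0,0,0,0, 0,0,0,0]' -1 60;python3 -m inch '[0,0,0,0, 0,0,0,0, 0,0,0,0, 0,0,0,0, 0,0,0,0]'; python3 -m inch '[0,0,-1.8,0, 0,0,-1.8,0, 0,0,-1.8,0, 0,0,-1.8,0, 0,0,-2.2,0]'
python3 - <<'E'
from h import *
go(.5385,.0399,.122,117.3)
E
```

```text
clock: 9.98
tcp_pos: [0.428, -0.2588, 0.0286]
orientation: [0.0, -0.236, 0.972, -0.001]
wrist_force: [0.2, -0.1, -2.4]
finger_gap: 0.0388
grip_force: 60.4
clock: 10.4
tcp_pos: [0.4275, -0.2585, 0.0278]
orientation: [0.0, -0.236, 0.972, 0.0]
wrist_force: [-0.5, -0.4, -2.0]
finger_gap: 0.0387
grip_force: 60.4
clock: 10.82
tcp_pos: [0.4269, -0.258, 0.1219]
orientation: [-0.0, -0.236, 0.972, 0.001]
wrist_force: [0.4, -0.4, -2.0]
finger_gap: 0.0384
grip_force: 60.8
t10.8 tcp [ 0.4269 -0.258   0.1219] yaw 117.3 gap 0.0384 tilt -1.000
turn -0.000
delta cm [-2.357e+01  2.136e+01  1.000e-02]
```

```bash
python3 -m inch '[-1.57,1.42,0,0, -1.57,1.42,0,0, -1.57,1.42,0,0, -1.57,1.42,0,0, -1.57,1.42,0,0]' >/dev/null; python3 -m inch '[-1.57,1.42,0,0, -1.57,1.42,0,0, -1.57,1.42,0,0, -1.57,1.42,0,0, -1.57,1.42,0,0]' >/dev/null; python3 -m inch '[-1.57,1.42,0,0, -1.57,1.42,0,0, -1.57,1.42,0,0, -1.57,1.42,0,0, -1.57,1.42,0,0]' >/dev/null; python3 -m inch '[0,0,0,0, 0,0,0,0, 0,0,0,0, 0,0,0,0, 0,0,0,0]' >/dev/null; python3 -c "
from h import *
go(.5385,.0399,.0385,117.3)"
```

```text
t12.5 tcp [0.5388 0.0379 0.1217] yaw 117.2 gap 0.0388 tilt -1.000
turn -0.002
delta cm [-0.06  0.19  8.32]
```

```bash
python3 -m inch '[0,0.2,1.6,0, 0,0,1.6,0, 0,0,1.6,0, 0,0,1.6,0, 0,0,1.0,0]'; python3 -m inch '[0,0,0.6,0, 0,0,0.3,0, 0,0,0,0, 0,0,0,0, 0,0,0,0]'
python3 - <<'E'
from h import *
go(.5385,.0399,.0380,117.3)
s=eyes.read_camera("scene")[:,:,::-1]
cv2.imwrite("pics/c7.png",cv2.resize(s[150:250,240:390],None,fx=4,fy=4,interpolation=cv2.INTER_CUBIC))
E
```

```text
clock: 12.9
tcp_pos: [0.5373, 0.0398, 0.0464]
orientation: [-0.001, -0.235, 0.972, 0.0]
wrist_force: [-0.5, 0.2, -3.2]
finger_gap: 0.0382
grip_force: 61.0
clock: 13.32
tcp_pos: [0.539, 0.0405, 0.0397]
orientation: [0.001, -0.236, 0.972, -0.0]
wrist_force: [-0.6, 0.7, -1.5]
finger_gap: 0.0387
grip_force: 61.0
t13.3 tcp [0.539  0.0405 0.0397] yaw 117.3 gap 0.0387 tilt -1.000
turn -0.000
delta cm [ 0.07 -0.02  0.17]
```

View pics/c7.png

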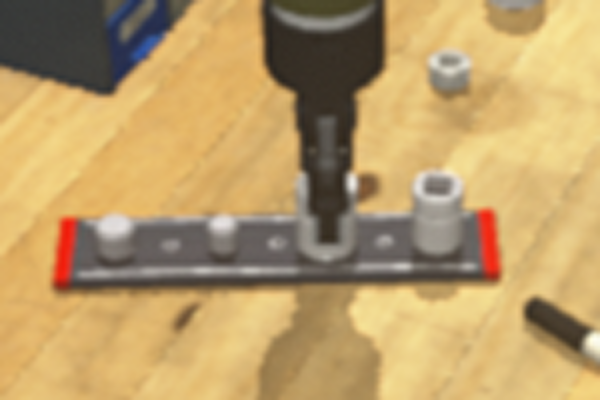

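The 40 is over the second stud, (327,235) in the crop. Release and go to the 48.

```bash
python3 -m inch '[0,0,0.15,0, 0,0,0,0, 0,0,0,0, 0,0,0,0, 0,0,0,0]'; python3 -m inch '[0,0,0,0, 0,0,0,0, 0,0,0,0, 0,0,0,0, 0,0,0,0]' 0.6; python3 -m inch '[0,0,-0.8,0, 0,0,-1.2,0, 0,0,-2,0, 0,0,-2,0, 0,0,-2.4,0]'>/dev/null; python3 -m inch '[0.99,-1.98,0,0, 0.99,-1.98,0,0, 0.99,-1.98,0,0, 0.99,-1.98,0,0, 0.99,-1.98,0,0]' >/dev/null; python3 -m inch '[0.99,-1.98,0,0, 0.99,-1.98,0,0, 0.99,-1.98,0,0, 0.99,-1.98,0,0, 0.99,-1.98,0,0]' >/dev/null; python3 -m inch '[0.99,-1.98,0,0, 0.99,-1.98,0,0, 0.99,-1.98,0,0, 0.99,-1.98,0,0, 0.99,-1.98,0,0]' >/dev/null; python3 -m inch '[0,0,0,0, 0,0,0,0, 0,0,0,0, 0,0,0,0, 0,0,0,0]' >/dev/null
python3 - <<'E'
from h import *
go(.543,-.2912,.029,117.3)
E
```

```text
clock: 13.78
tcp_pos: [0.5386, 0.0406, 0.0376]
orientation: [0.0, -0.236, 0.972, -0.0]
wrist_force: [0.0, -0.2, -0.0]
finger_gap: 0.0384
grip_force: 61.0
clock: 14.2
tcp_pos: [0.5383, 0.0406, 0.0373]
orientation: [0.0, -0.236, 0.972, 0.0]
wrist_force: [-0.2, -0.0, -0.8]
finger_gap: 0.0682
grip_force: 0.0
t16.3 tcp [ 0.5424 -0.2904  0.1214] yaw 117.4 gap 0.0680 tilt -1.000
turn 0.001
delta cm [-0.02 -0.1   9.24]
```

```bash
python3 -m inch '[0,-0.1,2,0, 0,0,2,0, 0,0,2,0, 0,0,2,0, 0,0,1.2,0]' >/dev/null; python3 -m inch '[0,0,0,0, 0,0,0,0, 0,0,0,0, 0,0,0,0, 0,0,0,0]' -1 60;python3 -m inch '[0,0,0,0, 0,0,0,0, 0,0,0,0, 0,0,0,0, 0,0,0,0]'; python3 -m inch '[0,0,-1.8,0, 0,0,-1.8,0, 0,0,-1.8,0, 0,0,-1.8,0, 0,0,-2.2,0]'
python3 - <<'E'
from h import *
go(.6004,.071,.122,117.3)
E
```

```text
clock: 17.12
tcp_pos: [0.5431, -0.2923, 0.0299]
orientation: [0.0, -0.236, 0.972, -0.0]
wrist_force: [0.0, 0.0, -4.2]
finger_gap: 0.0466
grip_force: 62.0
clock: 17.53
tcp_pos: [0.5428, -0.2924, 0.0293]
orientation: [0.0, -0.236, 0.972, 0.0]
wrist_force: [-0.2, 0.4, -3.7]
finger_gap: 0.0466
grip_force: 62.0
clock: 17.95
tcp_pos: [0.5422, -0.2919, 0.1232]
orientation: [-0.001, -0.236, 0.972, 0.001]
wrist_force: [0.6, 0.4, -4.5]
finger_gap: 0.0467
grip_force: 62.7
t17.9 tcp [ 0.5422 -0.2919  0.1232] yaw 117.3 gap 0.0467 tilt -1.000
turn -0.000
delta cm [-21.81  29.59   0.16]
```

```bash
python3 -m inch '[-1.45,1.97,0,0, -1.45,1.97,0,0, -1.45,1.97,0,0, -1.45,1.97,0,0, -1.45,1.97,0,0]' >/dev/null; python3 -m inch '[-1.45,1.97,0,0, -1.45,1.97,0,0, -1.45,1.97,0,0, -1.45,1.97,0,0, -1.45,1.97,0,0]' >/dev/null; python3 -m inch '[-1.45,1.97,0,0, -1.45,1.97,0,0, -1.45,1.97,0,0, -1.45,1.97,0,0, -1.45,1.97,0,0]' >/dev/null; python3 -m inch '[0,0,0,0, 0,0,0,0, 0,0,0,0, 0,0,0,0, 0,0,0,0]' >/dev/null; python3 -c "
from h import *
go(.6004,.071,.0395,117.3)"
```

```text
t19.6 tcp [0.6006 0.069  0.1233] yaw 117.2 gap 0.0467 tilt -1.000
turn -0.002
delta cm [-0.08  0.19  8.38]
```

```bash
python3 -m inch '[0,0.2,1.6,0, 0,0,1.6,0, 0,0,1.6,0, 0,0,1.6,0, 0,0,1.0,0]'; python3 -m inch '[0,0,0.6,0, 0,0,0.2,0, 0,0,0,0, 0,0,0,0, 0,0,0,0]'
python3 - <<'E'
from h import *
go(.6004,.071,.0395,117.3)
s=eyes.read_camera("scene")[:,:,::-1]
cv2.imwrite("pics/c8.png",cv2.resize(s[150:250,240:390],None,fx=4,fy=4,interpolation=cv2.INTER_CUBIC))
E
```

```text
clock: 20.03
tcp_pos: [0.5989, 0.0708, 0.0477]
orientation: [-0.001, -0.235, 0.972, 0.0]
wrist_force: [-0.2, -0.4, -4.6]
finger_gap: 0.0465
grip_force: 63.1
clock: 20.45
tcp_pos: [0.6006, 0.0717, 0.0423]
orientation: [0.001, -0.236, 0.972, -0.0]
wrist_force: [0.5, 0.7, -3.8]
finger_gap: 0.0468
grip_force: 63.1
t20.4 tcp [0.6006 0.0717 0.0423] yaw 117.3 gap 0.0468 tilt -1.000
turn -0.000
delta cm [ 0.05 -0.05  0.28]
```

View pics/c8.png

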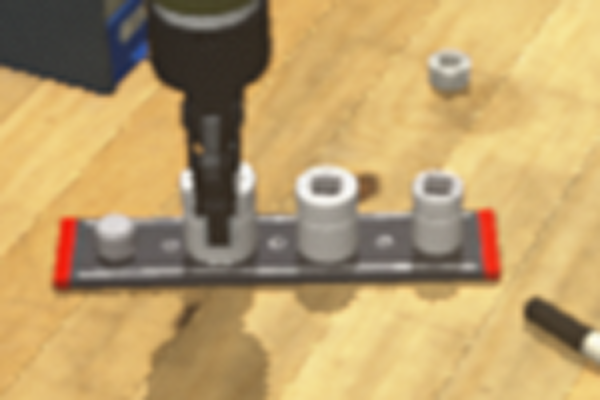

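The 48 is over the third stud at (218,240), and the 40 and 33 stand upright. Lower the last 2.7 mm, release and go to the 56.

```bash
python3 -m inch '[0,0,0.15,0, 0,0,0.12,0, 0,0,0,0, 0,0,0,0, 0,0,0,0]'; python3 -m inch '[0,0,0,0, 0,0,0,0, 0,0,0,0, 0,0,0,0, 0,0,0,0]' 1; python3 -m inch '[0,0,-0.8,0, 0,0,-1.2,0, 0,0,-2,0, 0,0,-2,0, 0,0,-2.4,0]'>/dev/null; python3 -m inch '[0.42,2.74,0,0, 0.42,2.74,0,0, 0.42,2.74,0,0, 0.42,2.74,0,0, 0.42,2.74,0,0]' >/dev/null; python3 -m inch '[0.42,2.74,0,0, 0.42,2.74,0,0, 0.42,2.74,0,0, 0.42,2.74,0,0, 0.42,2.74,0,0]' >/dev/null; python3 -m inch '[0,0,0,0, 0,0,0,0, 0,0,0,0, 0,0,0,0, 0,0,0,0]' >/dev/null
python3 - <<'E'
from h import *
go(.4378,.2953,.031,117.3)
E
```

```text
clock: 20.92
tcp_pos: [0.6001, 0.0718, 0.0389]
orientation: [0.0, -0.236, 0.972, -0.0]
wrist_force: [0.8, -0.6, -2.7]
finger_gap: 0.0465
grip_force: 63.4
clock: 21.33
tcp_pos: [0.6, 0.0717, 0.0389]
orientation: [0.0, -0.236, 0.972, -0.0]
wrist_force: [-0.0, 0.1, -1.0]
finger_gap: 0.0859
grip_force: 0.0
t23.0 tcp [0.4376 0.2953 0.1228] yaw 117.2 gap 0.0855 tilt -1.000
turn -0.002
delta cm [-0.01 -0.    9.18]
```

```bash
python3 -m inch '[0,0,2,0, 0,0,2,0, 0,0,2,0, 0,0,2,0, 0,0,1.2,0]' >/dev/null; python3 -m inch '[0,0,0,0, 0,0,0,0, 0,0,0,0, 0,0,0,0, 0,0,0,0]' -1 80;python3 -m inch '[0,0,0,0, 0,0,0,0, 0,0,0,0, 0,0,0,0, 0,0,0,0]'; python3 -m inch '[0,0,-1.8,0, 0,0,-1.8,0, 0,0,-1.8,0, 0,0,-1.8,0, 0,0,-2.4,0]'
python3 - <<'E'
from h import *
go(.6618,.1028,.122,117.3)
E
```

```text
clock: 23.83
tcp_pos: [0.4378, 0.296, 0.0315]
orientation: [0.001, -0.236, 0.972, -0.0]
wrist_force: [1.4, -1.1, -0.2]
finger_gap: 0.0545
grip_force: 84.9
clock: 24.25
tcp_pos: [0.4378, 0.296, 0.0315]
orientation: [0.001, -0.236, 0.972, -0.0]
wrist_force: [1.2, -4.6, 5.9]
finger_gap: 0.0545
grip_force: 85.1
clock: 24.67
tcp_pos: [0.4345, 0.2956, 0.125]
orientation: [-0.003, -0.236, 0.972, 0.0]
wrist_force: [-0.3, -0.3, -6.0]
finger_gap: 0.0545
grip_force: 86.1
t24.7 tcp [0.4345 0.2956 0.125 ] yaw 117.3 gap 0.0545 tilt -1.000
turn 0.000
delta cm [-11.35 -27.56   0.2 ]
```

```bash
python3 -m inch '[-0.75,-1.83,0,0, -0.75,-1.83,0,0, -0.75,-1.83,0,0, -0.75,-1.83,0,0, -0.75,-1.83,0,0]' >/dev/null; python3 -m inch '[-0.75,-1.83,0,0, -0.75,-1.83,0,0, -0.75,-1.83,0,0, -0.75,-1.83,0,0, -0.75,-1.83,0,0]' >/dev/null; python3 -m inch '[-0.75,-1.83,0,0, -0.75,-1.83,0,0, -0.75,-1.83,0,0, -0.75,-1.83,0,0, -0.75,-1.83,0,0]' >/dev/null; python3 -m inch '[0,0,0,0, 0,0,0,0, 0,0,0,0, 0,0,0,0, 0,0,0,0]' >/dev/null; python3 -c "
from h import *
go(.6618,.1028,.0415,117.3)"
```

```text
t26.3 tcp [0.6617 0.1045 0.1261] yaw 117.3 gap 0.0543 tilt -1.000
turn 0.001
delta cm [ 0.06 -0.16  8.46]
```

```bash
python3 -m inch '[0,-0.15,1.6,0, 0,0,1.6,0, 0,0,1.6,0, 0,0,1.6,0, 0,0,1.0,0]'; python3 -m inch '[0,0,0.6,0, 0,0,0.2,0, 0,0,0,0, 0,0,0,0, 0,0,0,0]'
python3 - <<'E'
from h import *
go(.6618,.1028,.0413,117.3)
s=eyes.read_camera("scene")[:,:,::-1]
cv2.imwrite("pics/c9.png",cv2.resize(s[150:250,240:390],None,fx=4,fy=4,interpolation=cv2.INTER_CUBIC))
E
```

```text
clock: 26.75
tcp_pos: [0.6619, 0.103, 0.0509]
orientation: [-0.001, -0.236, 0.972, 0.0]
wrist_force: [-0.7, 0.2, -6.6]
finger_gap: 0.0546
grip_force: 86.6
clock: 27.17
tcp_pos: [0.6643, 0.1023, 0.0459]
orientation: [0.001, -0.236, 0.972, -0.0]
wrist_force: [0.0, -0.1, -5.4]
finger_gap: 0.0546
grip_force: 86.5
t27.2 tcp [0.6643 0.1023 0.0459] yaw 117.3 gap 0.0546 tilt -1.000
turn -0.000
delta cm [0.2  0.15 0.45]
```

View pics/c9.png

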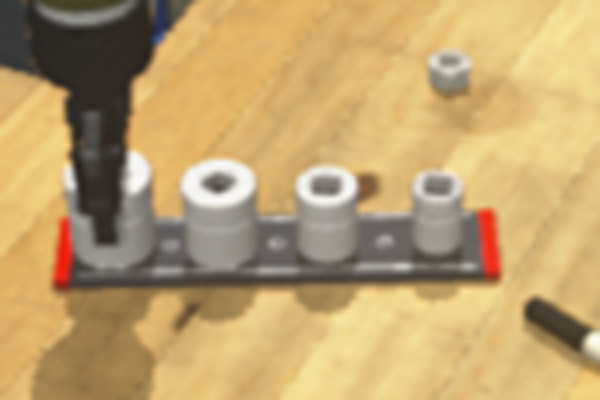

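The 56 is over the thickest stud at (110,235), about 4 mm up. The other three are upright. Lower, release and retreat.

```bash
python3 -m inch '[0.15,0.1,0.2,0, 0,0,0.22,0, 0,0,0,0, 0,0,0,0, 0,0,0,0]'; python3 -m inch '[0,0,0,0, 0,0,0,0, 0,0,0,0, 0,0,0,0, 0,0,0,0]' 1;  python3 -m inch '[0,0,-0.8,0, 0,0,-1.2,0, 0,0,-2,0, 0,0,-2,0, 0,0,-2.4,0]'>/dev/null; python3 -m inch '[0,2.74,0,0, 0,2.74,0,0, 0,2.74,0,0, 0,2.74,0,0, 0,2.74,0,0]' >/dev/null; python3 -m inch '[2,2,0,0, 2,2,0,0, 2,2,0,0, 0,0,0,0, 0,0,0,0]'
python3 - <<'E'
from h import *
s=eyes.read_camera("scene")[:,:,::-1];t=eyes.read_camera("top")[:,:,::-1]
cv2.imwrite("pics/c10.png",np.hstack([cv2.resize(im,None,fx=4,fy=4,interpolation=cv2.INTER_CUBIC) for im in(s[150:270,250:370],t[125:245,280:360])])); print(s.shape)
E
```

```text
clock: 27.63
tcp_pos: [0.6619, 0.1026, 0.0416]
orientation: [0.001, -0.236, 0.972, -0.0]
wrist_force: [-2.7, 0.7, 4.8]
finger_gap: 0.0544
grip_force: 87.2
clock: 28.05
tcp_pos: [0.6618, 0.1024, 0.0404]
orientation: [0.0, -0.236, 0.972, 0.0]
wrist_force: [-0.2, 0.1, -0.0]
finger_gap: 0.0854
grip_force: 0.0
clock: 29.3
tcp_pos: [0.5172, 0.2508, 0.126]
orientation: [0.001, -0.237, 0.972, 0.0]
wrist_force: [1.2, -0.4, 1.1]
finger_gap: 0.0851
grip_force: 0.0
(400, 640, 3)
```

View pics/c10.png

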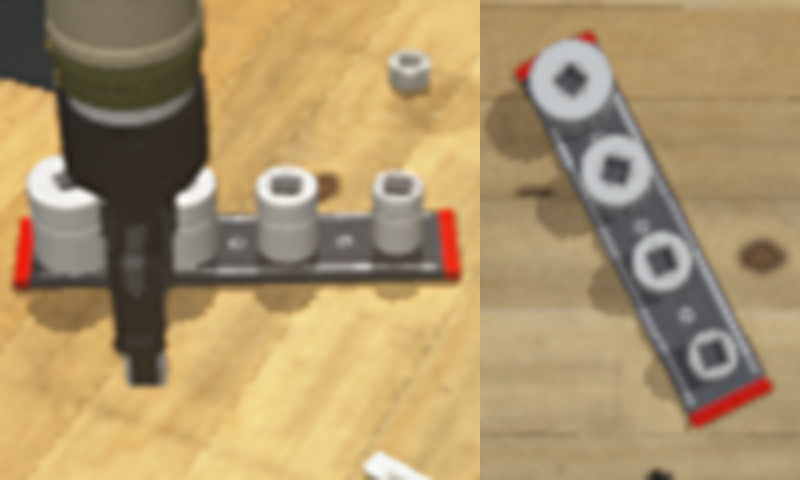

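All four stand on the bar in order in the top crop: (571,79), (615,171), (661,261) and (713,355). A quick axis check, then hand in.

Run:
```python
from h import *
S=[(.6618,.1028),(.6004,.071),(.5385,.0399),(.4768,.0073)]; ok=True
for (x,y),h,s in zip([(91,79),(135,171),(181,261),(233,355)],(.068,.064,.06,.056),S):
    e=np.linalg.norm(px2w("top",280+x/4-.4,125+y/4-.4,h)[:2]-s); print(e.round(4)); ok&=e<.008
if ok: print(env.hand_in())
```

```text
0.0016
0.0023
0.0028
0.0004
the job is handed in; nothing more can be done
None
```

The job is handed in at about 29 s on the robot's clock: all four sockets stand released and upright on their own studs in size order, with axes measured within 3 mm of the studs from the top camera; the judge's verdict was not shown.

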